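# Cup under the seed hopper, gate held half open

## Robot

A 6-joint arm with a two-finger parallel gripper is mounted at the origin on the work surface. World frame = base frame: x ahead of the robot, y to its left, z up, the work surface at z = 0. Lengths are in m, angles in rad, forces in N, time in s.
With the tool pointing down it reaches from about 0.35 to 0.775 m from the base axis. Payload 5.5 kg.
Tool frame: the origin (TCP) lies between the finger pads; the fingertips stand manip.finger_overhang ahead of it and the grasp point (between the pads) lies 11 mm behind it (manip.finger_overhang is the distance from the TCP to the fingertips, in m); y points along the fingers, x is the direction in which the jaws open and shut, and the axes are right-handed (so a half turn about y gives the same grasp; the last joint's range is limited). The gripper opens to 85 mm and grips with 20 to 120 N. Pads are 22 mm wide; open, the fingers measure 114 mm over their backs; the gripper's body (76 mm by 85 mm) begins 54 mm behind the grasp point. The pads swing forward as they close: fully open they stand 13 mm farther back than shut.
Start: joints at [1.14, 0.313, 0.046, 1.304, 0, 1.431], TCP at [0.165, 0.551, 0.239] pointing down, gripper open.
Joint ranges: [-2.76, 2.76], [-0.86, 1.69], [-1.03, 1.26], [-2.2, 2.34], [-1.47, 1.5], [-3.14, 3.14]. Speed limits (rad/s): [2.57, 2.57, 3.14, 3.14, 3.14, 3.14].

## Interface

Orientations are given as a unit quaternion [x, y, z, w].
In Python, from station import manip, imaging, finish_job gives the robot as it stands.
- The arm moves only by the shell command python3 -m crank 'ROWS' [FORCE]. ROWS is JSON, a list of rows, each an object with "hand": the closure, from 0 (fully open) to 1 (shut); "dp": the shift along the tool's x, y, z in cm, a list of three; "turn": the turn, a rotation vector about the tool's x, y, z in rad, a list of three. In form: [{"hand": hand, "dp": [x, y, z], "turn": [rx, ry, rz]}, ...]. A call has exactly 5 rows; each row shifts and turns the commanded pose from where the row before left it, along the tool's axes as they then stand; what a row does not reach is not made up. A row lasts 1/10 s, in which the tool goes at most 50 mm and 8.59 degrees, less where a joint would pass 70% of its speed; a pose out of reach is approached as far as the arm can. A call is refused whole if a number of a shift passes 5 or a number of a turn 0.15, either way. A call with a gripper value outside its range is refused whole. The fingers move at their own pace and stop on an object; FORCE is the grip in N (left out, the last holds). Time passes only in rows, so rows that do not move let the fingers close, or fill a call up. It gives the time, the measured TCP pose, the force and the opening at its end, in the units of the state.
- manip.read_state(): the state, without advancing time (a new reading comes with each control period).
- imaging.capture(name): name is "scene" or "top"; returns a dict with "frame" (400x640x3 uint8, red, green, blue), "depth" (400x640 float32, m along the optical axis (not along the pixel's ray), 0 where there is no reading), "mtx" (3x3 intrinsics, pixels), "dist_coeffs" ([k1, k2, p1, p2, k3] as OpenCV has them; the pictures are not rectified), "xyz" and "attitude" of the camera in the world. Camera axes: x right, y down, z forward; pixel columns grow to the right and rows downward; lengths in m; the calibration is good to about 2 mm. A picture is of the moment at which its call begins.
- finish_job(): hands the job in, once; it reports no verdict.
The state is a dict: "time": time; "joints": joint angles; "qd": joint speeds; "joint_torque": joint torques, N m; "tcp_pos": TCP position; "tool_rot": TCP orientation; "force": force on the tool from outside, world axes, zero at the start; "ft_torque": the same for the moment, N m; "opening": finger opening in m.
Only numpy, scipy, OpenCV 4.12 (cv2) and the standard library are available. Lean on these libraries where they do the work, as an engineer would, in place of code of your own. Each camera call takes 0.05 s, during which the arm holds its last target.

## Task

I am about to pour mustard seed for the pickle through the empty hopper. Stand the long-handled steel measuring cup on the hopper's foot plate, centred under the spout, and let go of it; only then pull the knob of the sprung slide gate out to half of its travel and hold it there for me, so that the seed will only trickle. Finish while still holding the gate half open, with the cup standing untouched under the spout and the things on the lazy susan left alone.

Things in the scene. Friction and masses are not known exactly. Their poses are not given: they have to be found in the camera images.
- hopper: Counter-top seed hopper, fixed. Origin on the slab straight under the spout's axis; z up, x to its back, y to the left as the robot sees it; its front (-x) faces the robot within 0.3 rad. Steel foot plate 10 mm thick, x -95 to +115, y -75 to +75 mm. Rear column at x +77 to +99 mm, 60 mm wide. Square throat block 90 x 90 mm, z 118 to 148 mm, over the spout.
- spout (a point): Centre of the spout's lower rim (a steel ring of 50 mm diameter): on the hopper's z axis, 95 mm above the slab. Axes as the hopper's.
- mouth (a point): Centre of the open top of the empty clear plastic hopper, on the hopper's z axis, 302 mm above the slab: a tube of 119 mm outside diameter down to 195 mm, then a cone narrowing to the throat block.
- spring_box (a point): Middle of the outer end face of the steel spring box where the gate's rod comes out: at y -105 mm, 133 mm above the slab. The box is 66 mm wide (hopper's x), z 118 to 148 mm, and juts 60 mm from the throat block's -y side. Axes as the hopper's.
- gate (a joint): Travel of the slide gate in m: 0 shut, 0.048 fully open (hard stop), half travel 0.024. It is pulled open towards the hopper's -y (to the right as the robot sees it) and a spring shuts it: about 3 N at shut, 8 N at half, 13 N fully open. It does not stay open when let go.
- knob (a point): Centre of the gate's black pull knob, moving with the gate: cylinder of 32 mm diameter, 20 mm long, axis along the hopper's y, 133 mm above the slab, nothing below it. In the hopper's frame at y -145 mm when shut, -169 mm at half travel. The 10 mm rod between spring box and knob shows 30 mm when shut, 54 mm at half, 78 mm fully open. Axes as the hopper's.
- cup: Steel measuring cup, loose, about 0.16 kg; origin at the centre of its underside, z up; 76 mm wide at the foot, 84 mm at the rim, 54 mm high, wall 3 mm. A straight bar handle points along its -x, from the rim to 152 mm from the axis: 16 mm wide (y), 10 mm thick, its middle 47 mm and its top 52 mm above the underside. It starts on the slab.
- cup_handle (a point): Point in the middle of the cup's handle near its end, where it can be gripped: 125 mm from the cup's axis along the cup's -x, 47 mm above the cup's underside. Axes as the cup's.
- jar: Bystander: brown glass jar, 72 mm wide, 120 mm high, on the lazy susan; origin at the centre of its underside.
- tumbler: Bystander: plain steel tumbler, 70 mm wide, 105 mm high, on the lazy susan; origin at the centre of its underside.
- plate: Bystander: small white ceramic plate, 110 mm wide, on the lazy susan; origin at the centre of its underside.
- container: Bystander: square glass container with a grey silicone seal and clear flip-top lid, 94 x 94 mm, 84 mm high, on the lazy susan; origin at the centre of its underside.
- susan: White plastic lazy susan, 300 mm wide; its tray turns freely, its upper face is 25 mm above the slab and its rim 32 mm. Origin on the slab under its centre.
Mind the look-alikes: they are no part of the job. What is shaped like the cup but blue is not meant.

How it is judged:
On the way, in this order (a step that is already met when the one before it is completed fails the run):
1. the cup stands upright on the foot plate, centred under the spout, let go, the gate still shut (horizontal distance between cup and spout below 0.015 m and height (world z) of cup between 0.007 and 0.013 m and angle between cup's own z axis and vertical below 0.06 rad and contact force between cup and the fingers below 0.1 N and linear speed of cup below 0.02 m/s and value of joint gate below 0.006 m), for 0.2 s.
2. the gate is held at half travel by the gripper (value of joint gate between 0.019 and 0.029 m and contact force between the fingers and hopper above 2 N), for 0.5 s.
At the end, for the whole second after the job is handed in: The gripper holds the gate steady at half of its 48 mm travel, within 5 mm (19 to 29 mm), through the last second; the cup stands upright on the foot plate, its axis within 15 mm of the spout's, and nothing of the robot touches it (all of step 2 and velocity of joint gate between -0.01 and 0.01 m/s and contact force between cup and hopper above 0.3 N and horizontal distance between cup and spout below 0.015 m and height (world z) of cup between 0.007 and 0.013 m and angle between cup's own z axis and vertical below 0.06 rad and contact force between cup and the arm below 0.1 N and contact force between cup and the fingers below 0.1 N and linear speed of cup below 0.02 m/s); the arm keeps its last pose, push and grip.
It fails at once if the gate is opened while the cup is not under the spout (value of joint gate above 0.008 m and horizontal distance between cup and spout above 0.025 m).
It fails at once if a thing on the lazy susan is moved or tipped (distance of any of jar, tumbler, plate, container from where it was at the start of the episode above 0.03 m or angle between any of jar, tumbler's own z axis and vertical above 0.3 rad).
It also fails if it takes over 64 s, if anything falls off the work surface, if the arm or the gripper's body presses on something with over 40 N, if the wrist force passes 120 N, or if a joint passes its speed limit or range.

## Working session

There is one attempt and no reset: what is moved stays moved. The work goes in short steps, Python scripts to look and compute and a shell command to move; the robot and the scene stay as the last step left them, time stands still between calls to the robot, and variables do not carry over. Pictures are saved under pics/ and viewed, and the job is handed in when it is done.

```bash
ls; mkdir -p pics; cat > h.py <<'E'
import numpy as np,cv2
from scipy.spatial.transform import Rotation as R
from station import manip,imaging,finish_job
def cap(n,save):
    c=imaging.capture(n); cv2.imwrite(f'pics/{save}.png',c['frame'][:,:,::-1]); np.savez(f'pics/{save}.npz',**c); return c
def cloud(c):
    h,w=c['depth'].shape; u,v=np.meshgrid(np.arange(w),np.arange(h))
    p=cv2.undistortPoints(np.stack([u,v],-1).reshape(-1,1,2).astype(np.float64),c['mtx'],c['dist_coeffs']).reshape(h,w,2)
    d=c['depth'][...,None]; P=np.concatenate([p*d,d],-1)
    a=np.array(c['attitude']); r=R.from_quat(a) if a.size==4 else R.from_matrix(a)
    W=P.reshape(-1,3)@r.as_matrix().T+np.array(c['xyz']); W=W.reshape(h,w,3); W[c['depth']==0]=np.nan; return W
E
python3 - <<'E'
from h import *
for n in ['scene','top']:
    c=cap(n,n+'0'); print(c['xyz'],c['attitude'])
print(manip.read_state(),manip.finger_overhang)
E
```

```text
pics
[1.00010106 0.39201378 0.87300048] [ 0.35549926  0.86460139 -0.32825278 -0.13540615]
[ 0.29784586 -0.0565301   1.40144367] [ 0.72870912 -0.67642342  0.07367644 -0.07749945]
{'time': 0.1, 'joints': array([ 1.14042424e+00,  3.13925984e-01,  4.51069318e-02,  1.30357862e+00,
       -3.66565051e-05,  1.43122690e+00]), 'qd': array([-0.00060929, -0.00278503,  0.00231189, -0.00039583,  0.00036987,
        0.00227921]), 'joint_torque': array([ 1.78266524e-03, -4.81728280e+01,  2.99242383e+01,  1.27994979e-02,
       -9.52742175e-05, -4.53026246e-06]), 'tcp_pos': array([0.16468738, 0.55046493, 0.23850349]), 'tool_rot': array([ 0.56745151,  0.4217885 , -0.42276954, -0.56688549]), 'force': array([-0.07477714,  0.05038379,  0.72616367]), 'ft_torque': array([ 0.06456829, -0.04110709, -0.03297632]), 'opening': 0.0850057859848297} 0.008
```

View pics/scene0.png

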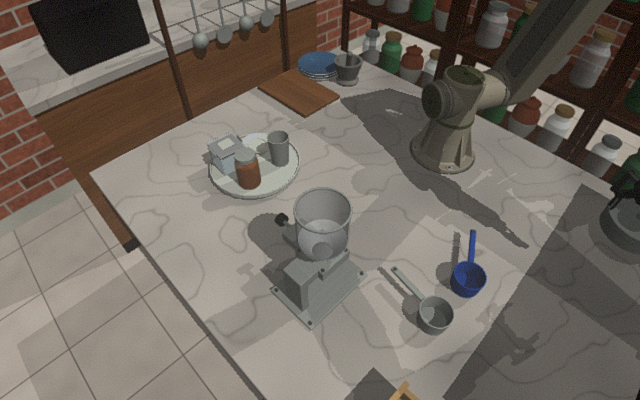

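View pics/top0.png

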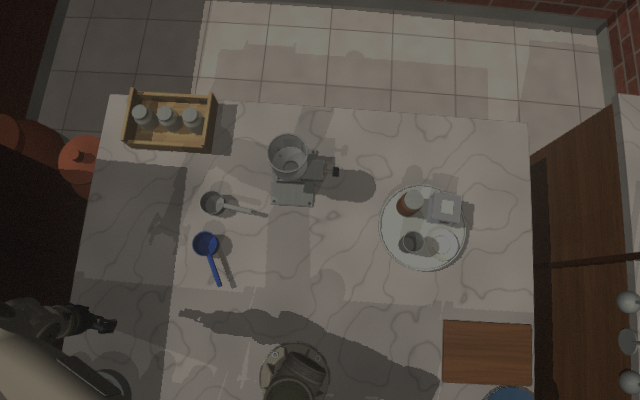

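```bash
python3 - <<'E'
from h import *
print(R.from_quat(manip.read_state()['tool_rot']).as_matrix().round(3))
E
```

```text
[[ 0.287 -0.001 -0.958]
 [ 0.958 -0.001  0.287]
 [-0.002 -1.     0.   ]]
```

```bash
python3 - <<'E'
from h import *
for n in ['scene0','top0']:
    c=dict(np.load(f'pics/{n}.npz')); W=cloud(c); 
    X,Y,Z=W[...,0],W[...,1],W[...,2]
    print(n,[W[v,u].round(3) for u,v in ([(345,285),(278,217),(435,318),(400,272)] if n=='scene0' else [(292,195),(336,172),(205,203),(255,212),(215,204)])])
    hs=c['frame'].astype(int)
    blue=(hs[...,2]-hs[...,0]>40)
    # cup
    m=(Z>.03)&(Z<.07)&(X>.3)&(X<.75)&(Y>.05)&(Y<.4)&~blue
    m2=m&(abs(Z-.054)<.006)
    print('cup pts',m.sum(),m2.sum())
    print(np.c_[X[m2],Y[m2],Z[m2]][::max(1,m2.sum()//25)].round(3))
    k=(Z>.112)&(Z<.155)&(X>.3)&(X<.8)&(Y<.1)&(Y>-.25)
    print('knob lvl',np.c_[X[k],Y[k],Z[k]][::max(1,k.sum()//30)].round(3))
    f=(abs(Z-.010)<.004)&(X>.3)&(X<.85)&(Y<.2)&(Y>-.2)
    print('foot',f.sum(), cv2.minAreaRect(np.c_[X[f],Y[f]].astype(np.float32)), X[f].min() if f.any() else 0)
E
```

```text
scene0 [array([0.635, 0.114, 0.008]), array([ 0.674, -0.088,  0.145]), array([0.542, 0.332, 0.002]), array([0.529, 0.202, 0.053])]
cup pts 1035 509
[[0.301 0.271 0.05 ]
 [0.534 0.18  0.051]
 [0.534 0.19  0.054]
 [0.376 0.354 0.049]
 [0.383 0.359 0.054]
 [0.541 0.208 0.051]
 [0.542 0.215 0.05 ]
 [0.539 0.228 0.052]
 [0.534 0.24  0.052]
 [0.411 0.375 0.053]
 [0.452 0.339 0.051]
 [0.549 0.249 0.048]
 [0.548 0.26  0.05 ]
 [0.546 0.27  0.052]
 [0.522 0.3   0.053]
 [0.521 0.305 0.054]
 [0.523 0.304 0.051]
 [0.517 0.315 0.051]
 [0.549 0.29  0.052]
 [0.565 0.289 0.053]
 [0.576 0.297 0.054]
 [0.587 0.305 0.052]
 [0.591 0.317 0.051]
 [0.593 0.334 0.057]
 [0.591 0.344 0.054]
 [0.572 0.364 0.049]]
knob lvl [[ 0.665 -0.094  0.148]
 [ 0.676 -0.082  0.148]
 [ 0.661 -0.074  0.13 ]
 [ 0.672 -0.074  0.122]
 [ 0.687 -0.042  0.147]
 [ 0.701 -0.042  0.144]
 [ 0.696 -0.022  0.147]
 [ 0.701 -0.029  0.127]
 [ 0.7   -0.016  0.119]
 [ 0.712  0.024  0.145]
 [ 0.718  0.038  0.147]
 [ 0.704  0.06   0.147]
 [ 0.729  0.043  0.148]
 [ 0.722  0.053  0.147]
 [ 0.717  0.063  0.148]
 [ 0.709  0.075  0.149]
 [ 0.701  0.
[... 1438 characters left out ...]
065  0.136]
 [ 0.68  -0.042  0.147]
 [ 0.675 -0.01   0.146]
 [ 0.67   0.048  0.136]
 [ 0.658  0.091  0.153]
 [ 0.67  -0.023  0.143]
 [ 0.663  0.051  0.136]
 [ 0.652  0.091  0.153]
 [ 0.662 -0.037  0.148]
 [ 0.658 -0.011  0.146]
 [ 0.663 -0.091  0.149]
 [ 0.662 -0.066  0.133]
 [ 0.653 -0.041  0.148]
 [ 0.649 -0.031  0.147]
 [ 0.646 -0.028  0.146]
 [ 0.642 -0.022  0.146]
 [ 0.638 -0.013  0.146]
 [ 0.633 -0.016  0.152]
 [ 0.631 -0.013  0.148]
 [ 0.63   0.006  0.132]
 [ 0.62   0.047  0.146]
 [ 0.616  0.099  0.134]
 [ 0.62   0.018  0.144]
 [ 0.619  0.029  0.116]]
foot 983 ((0.573499858379364, 0.00015909969806671143), (0.545854389667511, 0.3946667015552521), 0.46942853927612305) 0.3008684614548287
```

```bash
python3 - <<'E'
import cv2
a=cv2.imread('pics/scene0.png')[180:340,230:500]; cv2.imwrite('pics/s0c.png',cv2.resize(a,None,fx=2.9,fy=2.9,interpolation=2))
a=cv2.imread('pics/top0.png')[120:290,180:360]; cv2.imwrite('pics/t0c.png',cv2.resize(a,None,fx=3.5,fy=3.5,interpolation=2))
E
```

```text
(no output)
```

View pics/s0c.png

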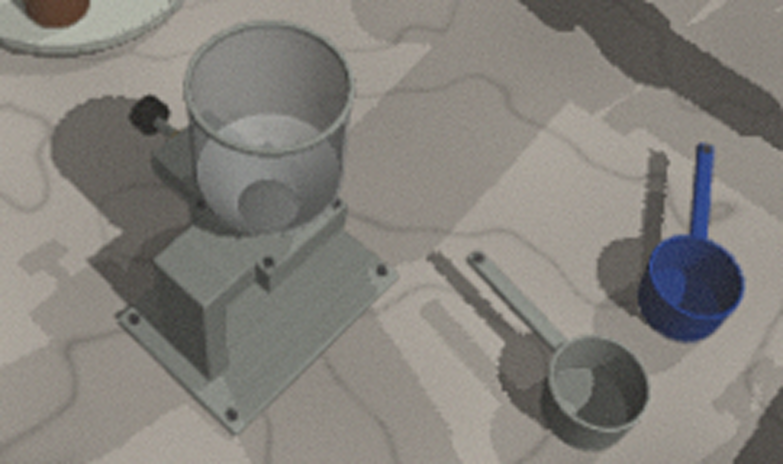

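View pics/t0c.png

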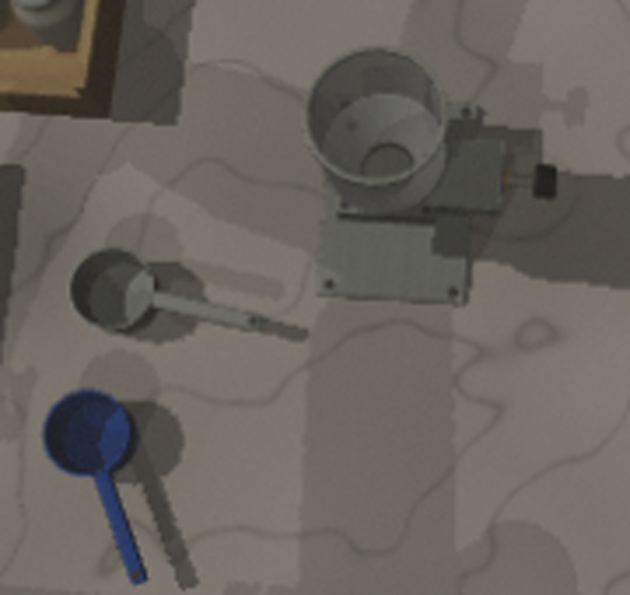

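```bash
cat > fit.py <<'E'
from h import *
from scipy.optimize import least_squares
def circ(P,r):
    f=lambda q:np.hypot(P[:,0]-q[0],P[:,1]-q[1])-r
    s=least_squares(f,P.mean(0),loss='soft_l1',f_scale=.002); return s.x,np.median(abs(s.fun))
def hop(n):
    c=dict(np.load(f'pics/{n}.npz')); W=cloud(c); X,Y,Z=W[...,0],W[...,1],W[...,2]
    reg=(X>.5)&(X<.9)&(Y>-.2)&(Y<.2)
    m=reg&(Z>.290)&(Z<.308); P=np.c_[X[m],Y[m]]
    print(n,'mouth pts',m.sum(),'z',np.nanmax(Z[reg]),circ(P,.058))
if __name__=='__main__':
    for n in ['scene0','top0']:
        hop(n)
        c=dict(np.load(f'pics/{n}.npz')); W=cloud(c); X,Y,Z=W[...,0],W[...,1],W[...,2]; fr=c['frame'].astype(int)
        blue=(fr[...,2]-fr[...,0]>30)
        m=(Z>.044)&(Z<.062)&(X>.47)&(X<.62)&(Y>.15)&(Y<.40)&~blue
        if n=='scene0':pass
        P=np.c_[X[m],Y[m]]
        rim=P[P[:,1]>.285]; h=P[(P[:,1]<.27)]
        print('rim',circ(rim,.0405),len(rim)); 
        v=cv2.fitLine(h.astype(np.float32),cv2.DIST_HUBER,0,.01,.01).ravel(); print('handle',len(h),v, 'ymin',h[:,1].min())
E
python3 fit.py
```

```text
scene0 mouth pts 625 z 0.30356552653728086 (array([0.6673556 , 0.06143916]), np.float64(0.001468176822462662))
rim (array([0.55369625, 0.3278087 ]), np.float64(0.0009098020468876339)) 261
handle 236 [0.16914302 0.98559153 0.53802526 0.21157147] ymin 0.17659419535346846
top0 mouth pts 267 z 0.306755361365906 (array([0.66227913, 0.06209246]), np.float64(0.0013406070927240027))
rim (array([0.54941302, 0.32801935]), np.float64(0.0009270387362733876)) 101
handle 126 [0.15241939 0.9883159  0.53343993 0.22550574] ymin 0.18040799901890886
```

```bash
cat >> h.py <<'E'
def px(c,uv,z):
    p=cv2.undistortPoints(np.array(uv,float).reshape(-1,1,2),c['mtx'],c['dist_coeffs']).reshape(-1,2)
    r=R.from_quat(c['attitude']).apply(np.c_[p,np.ones(len(p))]); o=np.array(c['xyz'])
    return o+r*((z-o[2])/r[:,2])[:,None]
def proj(c,P):
    r=R.from_quat(c['attitude']).inv(); 
    return cv2.projectPoints(r.apply(np.array(P)-c['xyz']),np.zeros(3),np.zeros(3),c['mtx'],c['dist_coeffs'])[0].reshape(-1,2)
E
python3 - <<'E'
from h import *
s=dict(np.load('pics/scene0.npz'));t=dict(np.load('pics/top0.npz'))
a=px(t,[(271.4,203.7),(313.1,206.9)],.01);print(a.round(4)); d=a[0]-a[1]; print('yaw',np.arctan2(-d[0],d[1]),np.hypot(*d[:2]))
b=px(s,[(365.5,274.5),(311.7,329.3),(270.7,289)],.01);print(b.round(4));d=b[1]-b[0];print('yaw',np.arctan2(d[1],d[0]),np.hypot(*d[:2]));d=b[1]-b[2];print(np.arctan2(-d[0],d[1]),np.hypot(*d[:2]))
def chk(c,n,x,y,th,cup):
    im=c['frame'][:,:,::-1].copy(); im=cv2.resize(im,None,fx=3,fy=3,interpolation=2)
    M=R.from_euler('z',th)
    def dr(P,col,R_=M,o=(x,y,0)):
        q=proj(c,R_.apply(np.array(P,float))+np.array(o)); cv2.polylines(im,[((q+.5)*3-.5).round().astype(int)],True,col,1,cv2.LINE_AA)
    f=lambda x0,x1,y0,y1,z:[(x0,y0,z),(x1,y0,z),(x1,y1,z),(x0,y1,z)]
    dr(f(-.095,.115,-.075,.075,.01),(0,0,255)); dr(f(-.033,.033,-.105,-.045,.148),(0,255,0)); dr(f(-.016,.016,-.155,-.135,.133),(255,0,255))
    an=np.linspace(0,6.28,40); dr(np.c_[.0595*np.cos(an),.0595*np.sin(an),0*an+.302],(255,255,0))
    C=R.from_euler('z',cup[2]); o=(cup[0],cup[1],0)
    dr(np.c_[.042*np.cos(an),.042*np.sin(an),0*an+.054],(0,0,255),C,o); dr(f(-.152,-.042,-.008,.008,.052),(0,255,0),C,o)
    v=im[150*3:350*3,240*3:500*3] if n=='s' else im[110*3:240*3,180*3:380*3]
    cv2.imwrite(f'pics/ov_{n}.png',v)
th=.045
chk(s,'s',.667,.0614,th,(.5537,.3278,np.arctan2(.9856,.169)))
chk(t,'t',.6625,.062,th,(.5494,.328,np.arctan2(.9883,.152)))
E
```

```text
[[ 0.5678  0.1294  0.01  ]
 [ 0.5673 -0.0168  0.01  ]]
yaw -0.0031553097966756133 0.14621096014301613
[[ 0.5752  0.1317  0.01  ]
 [ 0.7781  0.1386  0.01  ]
 [ 0.7796 -0.0114  0.01  ]]
yaw 0.03359787321046202 0.20298277145339352
0.01028901336331309 0.14992454561259447
```

View pics/ov_s.png

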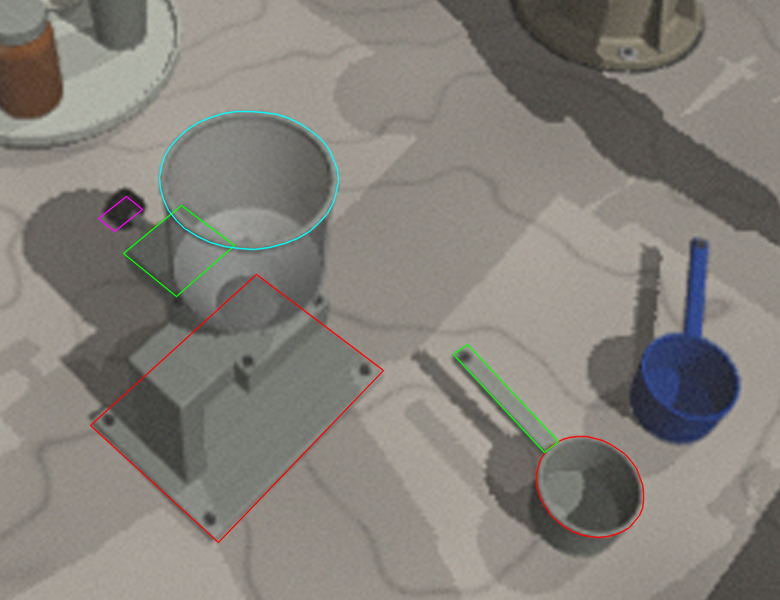

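View pics/ov_t.png

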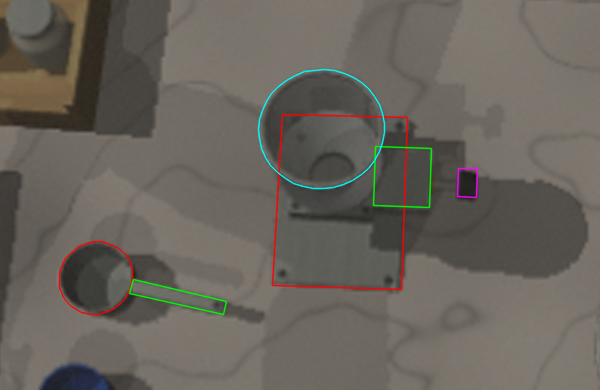

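```bash
python3 - <<'E'
from h import *
from scipy.optimize import least_squares
s=dict(np.load('pics/scene0.npz'));t=dict(np.load('pics/top0.npz'))
FL,FR,BL,BR=(-.095,.075,.01),(-.095,-.075,.01),(.115,.075,.01),(.115,-.075,.01)
K=(0,-.145,.133)
def fit(c,m,uv,mouth):
    def f(q):
        P=R.from_euler('z',q[2]).apply(np.array(m))+[q[0],q[1],0]
        return np.r_[(proj(c,P)-uv).ravel(),(proj(c,[[q[0],q[1],.302]])-proj(c,[[*mouth,.302]])).ravel()*1.5]
    r=least_squares(f,[.66,.06,0]); print(r.x.round(4),r.fun.round(1))
fit(s,[FL,BL,BR,K],np.array([(365.5,274.5),(311.7,329.3),(270.7,289),(281.3,219)]),(.6674,.0614))
fit(t,[FL,FR,K],np.array([(271.4,203.7),(313.1,206.9),(335.7,171)]),(.6623,.062))
E
```

```text
[0.6664 0.0608 0.0159] [ 2.  -0.6 -0.9  0.3 -1.1  0.5 -0.3  0.5  0.2 -0.7]
[0.6624 0.0609 0.0307] [-1.1  0.7  0.1 -0.7 -0.1  0.1  0.6 -0. ]
```

```bash
cat > go.py <<'E'
import sys
from h import *
# usage: go.py x y z yaw  (target TCP, yaw of tool x)
s=manip.read_state(); M=R.from_quat(s['tool_rot'])
x,y,z,w=map(float,sys.argv[1:5])
T=R.from_matrix(np.c_[[np.cos(w),np.sin(w),0],[0,0,-1],[-np.sin(w),np.cos(w),0]])
print('t',s['time'],'tcp',s['tcp_pos'].round(4),'yaw',round(float(np.arctan2(M.as_matrix()[1,0],M.as_matrix()[0,0])),4),'F',s['force'].round(2),'open',round(s['opening'],4),'q',s['joints'].round(3))
print('dp cm tool',(M.inv().apply(np.array([x,y,z])-s['tcp_pos'])*100).round(2),'turn',(M.inv()*T).as_rotvec().round(4))
print('dp if turned',(T.inv().apply(np.array([x,y,z])-s['tcp_pos'])*100).round(2))
E
python3 -m crank '[{"hand":0,"dp":[-1.5,0,-3],"turn":[0,0,0]},{"hand":0,"dp":[-1.5,0,-3],"turn":[0,0,0]},{"hand":0,"dp":[-1.5,0,-3],"turn":[0,0,0]},{"hand":0,"dp":[-1.5,0,-3],"turn":[0,0,0]},{"hand":0,"dp":[-1.5,0,-3],"turn":[0,0,0]}]'
python3 -m crank '[{"hand":0,"dp":[-1.5,0,-3],"turn":[0,0,0]},{"hand":0,"dp":[-1.5,0,-3],"turn":[0,0,0]},{"hand":0,"dp":[-1.5,0,-3],"turn":[0,0,0]},{"hand":0,"dp":[-1.5,0,-3],"turn":[0,0,0]},{"hand":0,"dp":[-1.5,0,-3],"turn":[0,0,0]}]'
python3 -m crank '[{"hand":0,"dp":[-1.5,0,-3],"turn":[0,0,0]},{"hand":0,"dp":[-1.5,0,-3],"turn":[0,0,0]},{"hand":0,"dp":[-1.5,0,-3],"turn":[0,0,0]},{"hand":0,"dp":[-1.5,0,-3],"turn":[0,0,0]},{"hand":0,"dp":[-1.5,0,-3],"turn":[0,0,0]}]'
python3 go.py .5315 .2046 .16 2.98
```

```text
time: 0.6
tcp_pos: [0.2876, 0.4348, 0.2389]
tool_rot: [0.567, 0.422, -0.423, -0.567]
force: [0.3, -0.2, -0.4]
opening: 0.0853
time: 1.1
tcp_pos: [0.4099, 0.32, 0.2389]
tool_rot: [-0.567, -0.422, 0.423, 0.567]
force: [-0.4, 0.4, -1.2]
opening: 0.0851
time: 1.6
tcp_pos: [0.5321, 0.2052, 0.2388]
tool_rot: [-0.567, -0.422, 0.423, 0.567]
force: [0.5, 0.4, -0.6]
opening: 0.0851
t 1.6 tcp [0.5321 0.2052 0.2388] yaw 1.2799 F [ 0.48  0.38 -0.58] open 0.0851 q [0.227 0.305 0.033 1.3   0.    0.518]
dp cm tool [-0.07  7.88  0.03] turn [-9.0000e-04 -1.7001e+00  5.0000e-04]
dp if turned [0.05 7.88 0.06]
```

```bash

python3 -m crank '[{"hand":0,"dp":[0,0,0],"turn":[0,-0.14,0]},{"hand":0,"dp":[0,0,0],"turn":[0,-0.14,0]},{"hand":0,"dp":[0,0,0],"turn":[0,-0.14,0]},{"hand":0,"dp":[0,0,0],"turn":[0,-0.14,0]},{"hand":0,"dp":[0,0,0],"turn":[0,-0.14,0]}]'
python3 -m crank '[{"hand":0,"dp":[0,0,0],"turn":[0,-0.14,0]},{"hand":0,"dp":[0,0,0],"turn":[0,-0.14,0]},{"hand":0,"dp":[0,0,0],"turn":[0,-0.14,0]},{"hand":0,"dp":[0,0,0],"turn":[0,-0.14,0]},{"hand":0,"dp":[0,0,0],"turn":[0,-0.14,0]}]'
python3 -m crank '[{"hand":0,"dp":[0,1.5,0],"turn":[0,-0.14,0]},{"hand":0,"dp":[0,1.5,0],"turn":[0,-0.14,0]},{"hand":0,"dp":[0,2,0],"turn":[0,-0.02,0]},{"hand":0,"dp":[0,2,0],"turn":[0,0,0]},{"hand":0,"dp":[0,1,0],"turn":[0,0,0]}]'
python3 go.py .5315 .2046 .036 2.98
python3 - <<'E'
from h import *
cap('top','t1');cap('scene','s1')
a=cv2.imread('pics/top' '0.png'); a=cv2.imread('pics/t1.png')[140:290,180:360]; b=cv2.imread('pics/s1.png')[180:350,340:520]
cv2.imwrite('pics/m1.png',np.vstack([cv2.resize(a,(540,330),interpolation=2)[:290],cv2.resize(b,(540,510),interpolation=2)[:300]]))
E
```

```text
time: 2.1
tcp_pos: [0.5312, 0.2062, 0.2387]
tool_rot: [-0.386, -0.592, 0.593, 0.387]
force: [0.5, -0.5, 0.0]
opening: 0.0853
time: 2.6
tcp_pos: [0.5311, 0.2062, 0.2387]
tool_rot: [-0.159, -0.689, 0.689, 0.16]
force: [0.2, 0.8, -0.6]
opening: 0.0853
time: 3.1
tcp_pos: [0.5302, 0.206, 0.1571]
tool_rot: [-0.056, -0.704, 0.705, 0.058]
force: [-1.0, -0.7, 0.8]
opening: 0.0857
t 3.1 tcp [0.5302 0.206  0.1571] yaw 2.98 F [-0.99 -0.69  0.77] open 0.0857 q [ 0.229  0.34  -0.12   1.114  0.    -1.18 ]
dp cm tool [-0.19 12.11  0.1 ] turn [-0.0012 -0.      0.0032]
dp if turned [-0.15 12.11  0.12]
```

View pics/m1.png

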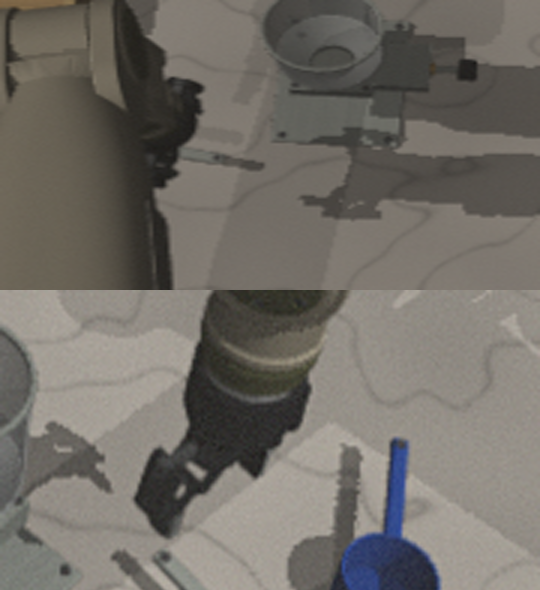

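```bash

python3 -m crank '[{"hand":0,"dp":[-0.2,2,0],"turn":[0,0,0.003]},{"hand":0,"dp":[0,2,0],"turn":[0,0,0]},{"hand":0,"dp":[0,2,0],"turn":[0,0,0]},{"hand":0,"dp":[0,2,0],"turn":[0,0,0]},{"hand":0,"dp":[0,2,0],"turn":[0,0,0]}]' 100
python3 -m crank '[{"hand":0,"dp":[0,1,0],"turn":[0,0,0]},{"hand":0,"dp":[0,1,0],"turn":[0,0,0]},{"hand":0,"dp":[0,0,0],"turn":[0,0,0]},{"hand":0,"dp":[0,0,0],"turn":[0,0,0]},{"hand":0,"dp":[0,0,0],"turn":[0,0,0]}]'
python3 go.py .5315 .2046 .036 2.98
python3 - <<'E'
from h import *
cap('scene','s2')
b=cv2.imread('pics/s2.png')[200:350,330:520]
cv2.imwrite('pics/m2.png',cv2.resize(b,None,fx=4,fy=4,interpolation=2))
E
```

```text
time: 3.7
tcp_pos: [0.5347, 0.2062, 0.0598]
tool_rot: [0.059, 0.705, -0.705, -0.055]
force: [-0.3, -0.9, -0.3]
opening: 0.0855
time: 4.2
tcp_pos: [0.5346, 0.2062, 0.0403]
tool_rot: [0.059, 0.705, -0.705, -0.055]
force: [-0.6, -0.4, 0.8]
opening: 0.0852
t 4.2 tcp [0.5346 0.2062 0.0403] yaw 2.98 F [-0.61 -0.41  0.76] open 0.0852 q [ 2.290e-01  4.410e-01 -2.810e-01  8.440e-01 -1.000e-03 -1.181e+00]
dp cm tool [0.28 0.43 0.2 ] turn [ 0.0007 -0.     -0.0046]
dp if turned [0.28 0.43 0.2 ]
```

View pics/m2.png

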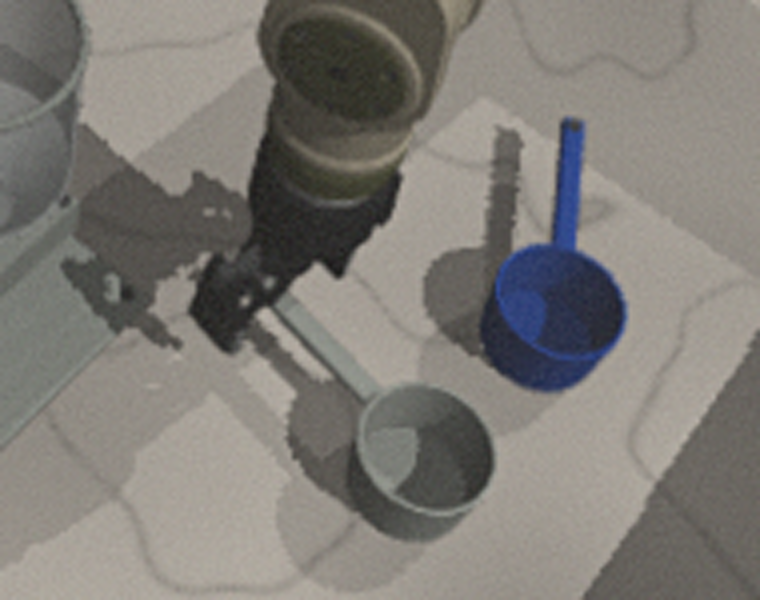

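```bash

python3 -m crank '[{"hand":0,"dp":[0.2,0.4,0],"turn":[0,0,-0.004]},{"hand":0.5,"dp":[0,0,0],"turn":[0,0,0]},{"hand":1,"dp":[0,0,0],"turn":[0,0,0]},{"hand":1,"dp":[0,0,0],"turn":[0,0,0]},{"hand":1,"dp":[0,0,0],"turn":[0,0,0]}]' 100
python3 -m crank '[{"hand":1,"dp":[0,0,0],"turn":[0,0,0]},{"hand":1,"dp":[0,0,0],"turn":[0,0,0]},{"hand":1,"dp":[0,0,0],"turn":[0,0,0]},{"hand":1,"dp":[0,0,0],"turn":[0,0,0]},{"hand":1,"dp":[0,0,0],"turn":[0,0,0]}]'
python3 go.py .5315 .2046 .036 2.98
python3 - <<'E'
from h import *
cap('scene','s3')
b=cv2.imread('pics/s3.png')[200:350,330:520]
cv2.imwrite('pics/m3.png',cv2.resize(b,None,fx=4,fy=4,interpolation=2))
c=dict(np.load('pics/s3.npz')); W=cloud(c);X,Y,Z=W[...,0],W[...,1],W[...,2]
fr=c['frame'].astype(int);blue=(fr[...,2]-fr[...,0]>30)
m=(Z>.044)&(Z<.062)&(X>.47)&(X<.64)&(Y>.285)&(Y<.40)&~blue
from fit import circ
print(circ(np.c_[X[m],Y[m]],.0405),m.sum())
E
```

```text
time: 4.75
tcp_pos: [0.5318, 0.2063, 0.0353]
tool_rot: [0.057, 0.705, -0.705, -0.057]
force: [-0.6, 0.1, -0.9]
opening: 0.0281
time: 5.25
tcp_pos: [0.5319, 0.2062, 0.0354]
tool_rot: [0.057, 0.705, -0.705, -0.057]
force: [0.0, -1.2, 1.5]
opening: 0.0143
t 5.25 tcp [0.5319 0.2062 0.0354] yaw 2.9799 F [ 0.   -1.2   1.54] open 0.0143 q [ 0.229  0.446 -0.287  0.838  0.    -1.18 ]
dp cm tool [ 0.01 -0.06  0.16] turn [ 0.     -0.0001  0.0007]
dp if turned [ 0.01 -0.06  0.16]
(array([0.55372939, 0.32751692]), np.float64(0.0010577891121683579)) 264
```

View pics/m3.png

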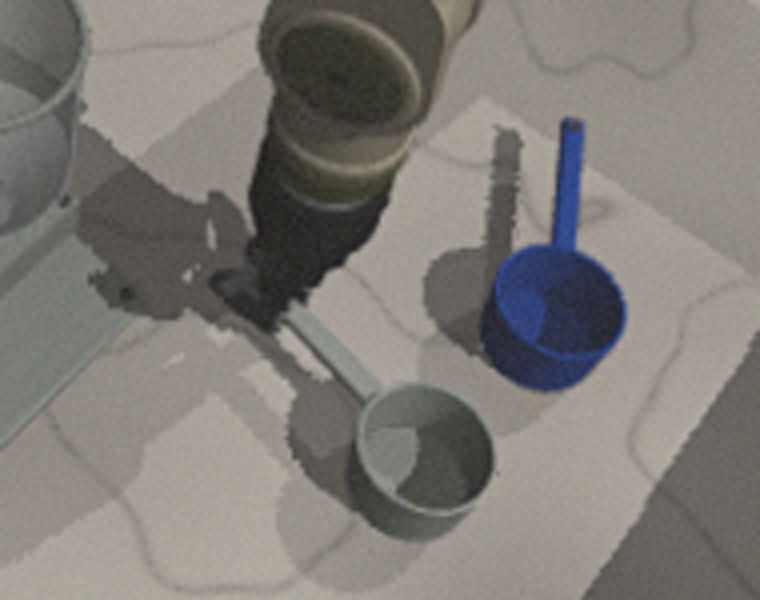

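```bash

python3 -m crank '[{"hand":1,"dp":[0,-0.5,0],"turn":[0,0,0]},{"hand":1,"dp":[0,-0.5,0],"turn":[0,0,0]},{"hand":1,"dp":[0,-0.5,0],"turn":[0,0,0]},{"hand":1,"dp":[0,-0.5,0],"turn":[0,0,0]},{"hand":1,"dp":[0,-0.6,0],"turn":[0,0,0]}]' 110
python3 -m crank '[{"hand":1,"dp":[0,0,0],"turn":[0,0,0]},{"hand":1,"dp":[0,0,0],"turn":[0,0.03,0]},{"hand":1,"dp":[0,0,0],"turn":[0,0.06,0]},{"hand":1,"dp":[0,0,0],"turn":[0,0.1,0]},{"hand":1,"dp":[0,0,0],"turn":[0,0.1,0]}]'
python3 -m crank '[{"hand":1,"dp":[0,0,0],"turn":[0,0.1,0]},{"hand":1,"dp":[0,0,0],"turn":[0,0.1,0]},{"hand":1,"dp":[0,0,0],"turn":[0,0.1,0]},{"hand":1,"dp":[0,0,0],"turn":[0,0.1,0]},{"hand":1,"dp":[0,0,0],"turn":[0,0.1,0]}]'
python3 -m crank '[{"hand":1,"dp":[0,0,0],"turn":[0,0.1,0]},{"hand":1,"dp":[0,0,0],"turn":[0,0.1,0]},{"hand":1,"dp":[0,0,0],"turn":[0,0.1,0]},{"hand":1,"dp":[0,0,0],"turn":[0,0.1,0]},{"hand":1,"dp":[0,0,0],"turn":[0,0.1,0]}]'
python3 -m crank '[{"hand":1,"dp":[0,0,0],"turn":[0,0.06,0]},{"hand":1,"dp":[0,0,0],"turn":[0,0.04,0]},{"hand":1,"dp":[0,0,0],"turn":[0,0,0]},{"hand":1,"dp":[0,0,0],"turn":[0,0,0]},{"hand":1,"dp":[0,0,0],"turn":[0,0,0]}]'
python3 go.py .5425 .058 .062 1.59
cat > cupfit.py <<'E'
from h import *
from fit import circ
import sys
def run(name,n,box):
    c=cap(name,n); W=cloud(c);X,Y,Z=W[...,0],W[...,1],W[...,2]
    m=(X>box[0])&(X<box[1])&(Y>box[2])&(Y<box[3])&(Z>box[4])&(Z<box[5])
    P=W[m]; print(name,m.sum(),circ(P[:,:2],.0405) if m.sum()>20 else '')
    A=np.c_[P[:,:2]-P[:,:2].mean(0),np.ones(len(P))]; print('plane',np.linalg.lstsq(A,P[:,2],rcond=None)[0].round(3))
    return c
E
python3 - <<'E'
from cupfit import *
run('scene','s4',(.58,.72,.15,.27,.065,.095))
b=cv2.imread('pics/s4.png')[180:350,300:490]
cv2.imwrite('pics/m4.png',cv2.resize(b,None,fx=4,fy=3.5,interpolation=2))
E
```

```text
time: 5.8
tcp_pos: [0.5318, 0.2063, 0.0617]
tool_rot: [0.057, 0.705, -0.705, -0.057]
force: [0.9, -1.0, -1.1]
opening: 0.0135
time: 6.3
tcp_pos: [0.5317, 0.2063, 0.0612]
tool_rot: [-0.159, -0.689, 0.689, 0.16]
force: [0.0, -0.8, -1.4]
opening: 0.014
time: 6.8
tcp_pos: [0.5316, 0.2063, 0.0612]
tool_rot: [-0.325, -0.628, 0.628, 0.326]
force: [0.3, 0.8, -1.5]
opening: 0.0138
time: 7.3
tcp_pos: [0.5316, 0.2063, 0.0611]
tool_rot: [-0.47, -0.528, 0.528, 0.471]
force: [-0.2, 0.4, -2.4]
opening: 0.0136
time: 7.8
tcp_pos: [0.5317, 0.2063, 0.0612]
tool_rot: [-0.495, -0.505, 0.505, 0.495]
force: [-0.2, -0.8, -2.0]
opening: 0.0141
t 7.8 tcp [0.5317 0.2063 0.0612] yaw 1.5907 F [-0.23 -0.8  -2.03] open 0.0141 q [ 0.229  0.419 -0.257  0.896  0.001  0.209]
dp cm tool [-14.85  -0.08  -0.78] turn [-0.0011  0.0007  0.0004]
dp if turned [-14.85  -0.08  -0.79]
scene 375 (array([0.65553094, 0.20825815]), np.float64(0.0020577598317145854))
plane [-0.003  0.007  0.075]
```

View pics/m4.png

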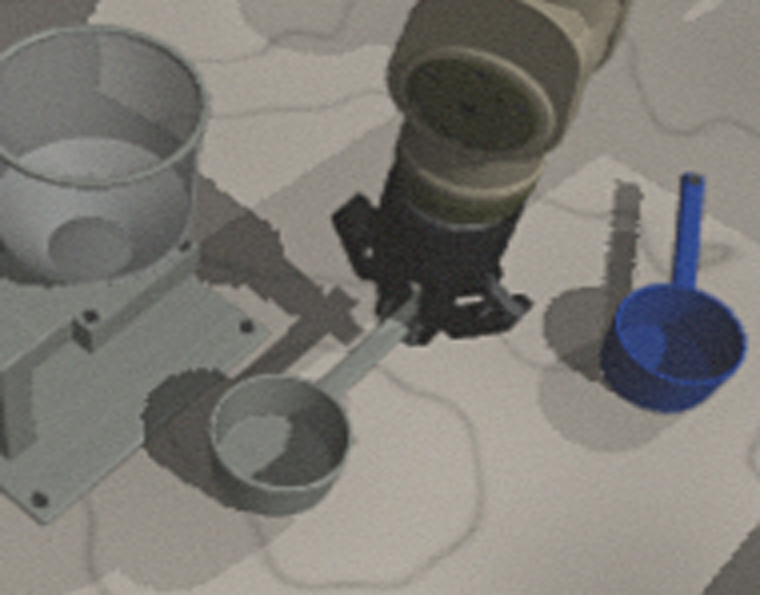

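```bash

python3 - <<'E'
from h import *
from fit import circ
c=dict(np.load('pics/s4.npz'));W=cloud(c);X,Y,Z=W[...,0],W[...,1],W[...,2]
for lo in (.07,.075,.077):
    m=(X>.605)&(X<.72)&(Y>.15)&(Y<.27)&(Z>lo)&(Z<.09);P=W[m]
    print(lo,m.sum(),circ(P[:,:2],.0405),P[:,2].max())
im=cv2.resize(c['frame'][:,:,::-1],None,fx=4,fy=4,interpolation=2)
an=np.linspace(0,6.28,60)
for cx,col in ((.654,(0,0,255)),(.657,(0,255,0))):
    q=proj(c,np.c_[cx+.042*np.cos(an),.208+.042*np.sin(an),0*an+.079]);cv2.polylines(im,[((q+.5)*4-.5).round().astype(int)],True,col,1,cv2.LINE_AA)
cv2.imwrite('pics/m4b.png',im[260*4:340*4,330*4:410*4])
E
```

```text
0.07 247 (array([0.65661666, 0.20777478]), np.float64(0.0013298092454001875)) 0.08085484329571402
0.075 172 (array([0.6564119 , 0.20760902]), np.float64(0.0011147278159347879)) 0.08085484329571402
0.077 110 (array([0.65667342, 0.20741374]), np.float64(0.0009617158777626561)) 0.08085484329571402
```

View pics/m4b.png

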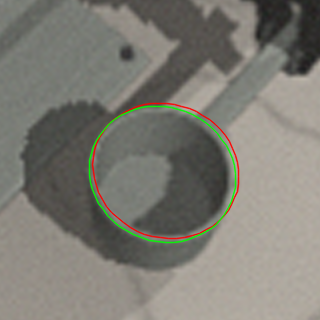

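```bash

python3 -m crank '[{"hand":1,"dp":[-0.5,0,0],"turn":[0,0,0]},{"hand":1,"dp":[-1.2,0,0],"turn":[0,0,0]},{"hand":1,"dp":[-1.5,0,0],"turn":[0,0,0]},{"hand":1,"dp":[-1.5,0,0],"turn":[0,0,0]},{"hand":1,"dp":[-1.5,0,-0.1],"turn":[0,0,0]}]'
python3 -m crank '[{"hand":1,"dp":[-1.5,0,-0.1],"turn":[0,0,0]},{"hand":1,"dp":[-1.5,0,-0.1],"turn":[0,0,0]},{"hand":1,"dp":[-1.5,0,-0.1],"turn":[0,0,0]},{"hand":1,"dp":[-1.5,0,-0.1],"turn":[0,0,0]},{"hand":1,"dp":[-1.2,0,-0.1],"turn":[0,0,0]}]'
python3 -m crank '[{"hand":1,"dp":[-0.8,0,-0.1],"turn":[0,0,0]},{"hand":1,"dp":[-0.4,0,0],"turn":[0,0,0]},{"hand":1,"dp":[0,0,0],"turn":[0,0,0]},{"hand":1,"dp":[0,0,0],"turn":[0,0,0]},{"hand":1,"dp":[0,0,0],"turn":[0,0,0]}]'
python3 go.py .542 .0598 .046 1.59
python3 - <<'E'
from h import *
cap('scene','s5');cap('top','t5')
a=cv2.imread('pics/t5.png')[120:290,180:360]; b=cv2.imread('pics/s5.png')[180:350,250:430]
cv2.imwrite('pics/m5.png',np.hstack([cv2.resize(x,(400,380),interpolation=2) for x in(a,b)]))
E
```

```text
time: 8.35
tcp_pos: [0.5339, 0.1425, 0.0613]
tool_rot: [-0.495, -0.504, 0.505, 0.496]
force: [-0.1, -0.2, -1.2]
opening: 0.0138
time: 8.85
tcp_pos: [0.5405, 0.0709, 0.0612]
tool_rot: [-0.495, -0.504, 0.505, 0.496]
force: [-0.1, 0.3, -1.6]
opening: 0.0137
time: 9.35
tcp_pos: [0.5415, 0.061, 0.0612]
tool_rot: [-0.495, -0.505, 0.505, 0.495]
force: [0.1, -0.2, -1.3]
opening: 0.0137
t 9.35 tcp [0.5415 0.061  0.0612] yaw 1.5908 F [ 0.15 -0.19 -1.28] open 0.0137 q [-0.035  0.376 -0.324  0.871  0.    -0.055]
dp cm tool [-0.12  1.52 -0.05] turn [-0.001   0.0008  0.0004]
dp if turned [-0.12  1.52 -0.04]
```

View pics/m5.png

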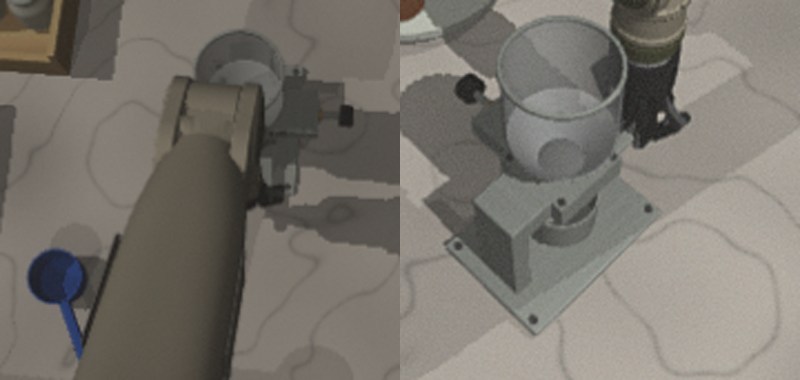

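```bash

python3 -m crank '[{"hand":1,"dp":[-0.1,0.4,0],"turn":[0,0,0]},{"hand":1,"dp":[0,0.4,-0.05],"turn":[0,0,0]},{"hand":1,"dp":[0,0.4,0],"turn":[0,0,0]},{"hand":1,"dp":[0,0.2,0],"turn":[0,0,0]},{"hand":1,"dp":[0,0.1,0],"turn":[0,0,0]}]'
python3 -m crank '[{"hand":1,"dp":[0,0.1,0],"turn":[0,0,0]},{"hand":1,"dp":[0,0,0],"turn":[0,0,0]},{"hand":1,"dp":[0,0,0],"turn":[0,0,0]},{"hand":1,"dp":[0,0,0],"turn":[0,0,0]},{"hand":1,"dp":[0,0,0],"turn":[0,0,0]}]'
python3 go.py .542 .0598 .0454 1.59
python3 - <<'E'
from h import *
from fit import circ
c=cap('scene','s6');W=cloud(c);X,Y,Z=W[...,0],W[...,1],W[...,2]
m=(X>.6)&(X<.73)&(Y>.0)&(Y<.12)&(Z>.058)&(Z<.072);P=W[m]
print(m.sum(),circ(P[:,:2],.0415),P[:,2].max())
im=cv2.resize(c['frame'][:,:,::-1],None,fx=4,fy=4,interpolation=2)
an=np.linspace(0,6.28,60)
for z in (.064,.010):
    r=.042 if z>.05 else .038
    q=proj(c,np.c_[.6668+r*np.cos(an),.0612+r*np.sin(an),0*an+z]);cv2.polylines(im,[((q+.5)*4-.5).round().astype(int)],True,(0,0,255),1,cv2.LINE_AA)
cv2.imwrite('pics/m6.png',im[210*4:340*4,260*4:400*4])
E
```

```text
time: 9.95
tcp_pos: [0.5417, 0.0594, 0.0458]
tool_rot: [-0.495, -0.504, 0.505, 0.496]
force: [-1.6, -0.3, 0.8]
opening: 0.0137
time: 10.45
tcp_pos: [0.5421, 0.0595, 0.0454]
tool_rot: [-0.495, -0.505, 0.505, 0.495]
force: [-2.7, -0.2, 1.8]
opening: 0.0136
t 10.45 tcp [0.5421 0.0595 0.0454] yaw 1.59 F [-2.71 -0.18  1.78] open 0.0136 q [-0.038  0.394 -0.342  0.835  0.    -0.057]
dp cm tool [0.03 0.   0.01] turn [-0.0008 -0.      0.0003]
dp if turned [0.03 0.   0.01]
67 (array([0.66719241, 0.05946945]), np.float64(0.000782095209828651)) 0.067831733984408
```

View pics/m6.png

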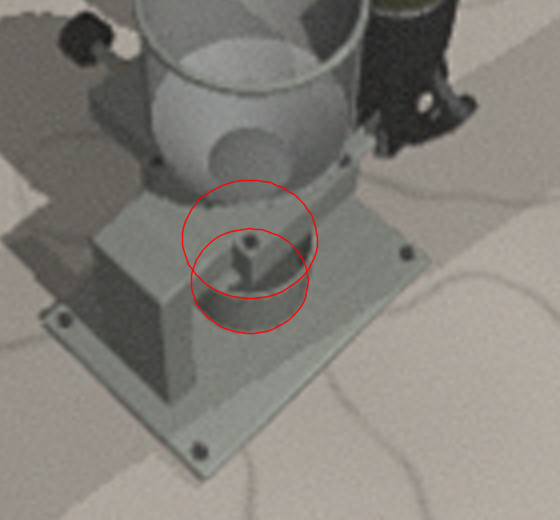

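```bash

python3 -m crank '[{"hand":0.7,"dp":[0,0,0],"turn":[0,0,0]},{"hand":0.5,"dp":[0,0,0],"turn":[0,0,0]},{"hand":0.3,"dp":[0,0,0],"turn":[0,0,0]},{"hand":0.3,"dp":[0,0,0],"turn":[0,0,0]},{"hand":0.3,"dp":[0,0,0],"turn":[0,0,0]}]'
python3 -m crank '[{"hand":0.3,"dp":[0,0,0],"turn":[0,0,0]},{"hand":0.3,"dp":[0,0,0],"turn":[0,0,0]},{"hand":0.3,"dp":[0,-0.5,0],"turn":[0,0,0]},{"hand":0.3,"dp":[0,-1,0],"turn":[0,0,0]},{"hand":0.3,"dp":[0,-1.5,0],"turn":[0,0,0]}]'
python3 -m crank '[{"hand":0.3,"dp":[0,-2,1],"turn":[0,0,0]},{"hand":0.3,"dp":[0,-2,2],"turn":[0,0,0]},{"hand":0.3,"dp":[0,-2,2],"turn":[0,0,0]},{"hand":0.3,"dp":[0,-2,2],"turn":[0,0,0]},{"hand":0.3,"dp":[0,-2,2],"turn":[0,0,0]}]'
python3 go.py .542 .0598 .0454 1.59
python3 - <<'E'
from h import *
from fit import circ
c=cap('scene','s7');W=cloud(c);X,Y,Z=W[...,0],W[...,1],W[...,2]
m=(X>.6)&(X<.73)&(Y>.0)&(Y<.12)&(Z>.058)&(Z<.072);P=W[m]
print(m.sum(),circ(P[:,:2],.0415),P[:,2].max())
cap('top','t7')
a=cv2.imread('pics/t7.png')[120:290,180:360]; b=cv2.imread('pics/s7.png')[180:350,250:430]
cv2.imwrite('pics/m7.png',np.hstack([cv2.resize(x,(400,380),interpolation=2) for x in(a,b)]))
E
```

```text
time: 11.0
tcp_pos: [0.5423, 0.0594, 0.0453]
tool_rot: [-0.495, -0.505, 0.505, 0.495]
force: [-0.1, -0.0, -0.7]
opening: 0.0595
time: 11.5
tcp_pos: [0.5417, 0.0595, 0.0756]
tool_rot: [-0.495, -0.504, 0.505, 0.496]
force: [0.8, 0.2, -1.0]
opening: 0.06
time: 12.0
tcp_pos: [0.4516, 0.0577, 0.1771]
tool_rot: [0.495, 0.505, -0.505, -0.495]
force: [-0.4, -0.1, 0.6]
opening: 0.06
t 12.0 tcp [0.4516 0.0577 0.1771] yaw 1.59 F [-0.39 -0.1   0.56] open 0.06 q [-0.05   0.114 -0.363  1.094  0.    -0.069]
dp cm tool [ 0.03 13.17 -9.04] turn [0.0003 0.     0.0002]
dp if turned [ 0.04 13.17 -9.04]
67 (array([0.66731302, 0.0592536 ]), np.float64(0.0008848708976637726)) 0.06741750710997163
```

View pics/m7.png

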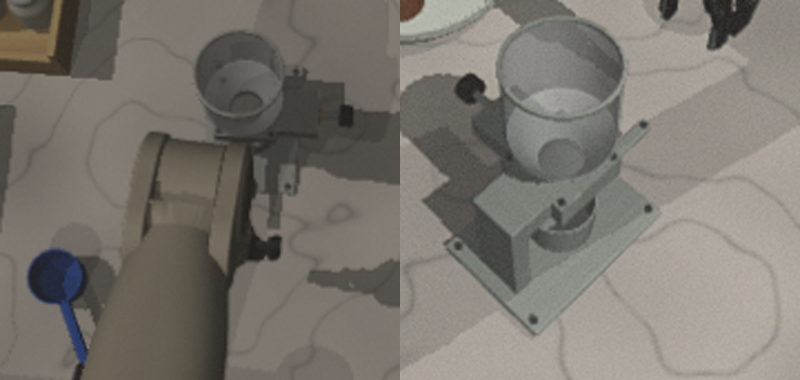

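```bash
python3 - <<'E'
from h import *
for n in('t7','s7'):
    W=cloud(dict(np.load(f'pics/{n}.npz')));P=W[np.isfinite(W[...,2])]
    P=P[(P[:,2]>.16)&(P[:,0]>.1)&(P[:,0]<.62)&(abs(P[:,1])<.3)]
    for z in np.arange(.16,1,.04):
        q=P[(P[:,2]>z)&(P[:,2]<z+.04)]
        if len(q)>5: print(n,round(z,2),len(q),q[:,:2].min(0).round(3),q[:,:2].max(0).round(3))
E
```

```text
t7 0.16 16 [0.438 0.022] [0.618 0.096]
t7 0.2 107 [ 0.436 -0.   ] [0.62 0.1 ]
t7 0.24 147 [ 0.432 -0.009] [0.62 0.1 ]
t7 0.28 137 [ 0.416 -0.008] [0.62  0.099]
t7 0.32 15 [0.432 0.022] [0.459 0.025]
t7 0.36 13 [0.43  0.021] [0.463 0.024]
t7 0.4 11 [0.416 0.02 ] [0.453 0.024]
t7 0.44 26 [0.401 0.013] [0.486 0.027]
t7 0.48 51 [0.1   0.014] [0.485 0.233]
t7 0.52 67 [0.1   0.021] [0.409 0.235]
t7 0.56 123 [0.105 0.007] [0.458 0.233]
t7 0.6 417 [0.108 0.007] [0.495 0.235]
t7 0.64 3354 [0.11  0.008] [0.487 0.234]
t7 0.68 4286 [0.108 0.008] [0.383 0.235]
t7 0.72 5758 [0.111 0.01 ] [0.279 0.238]
t7 0.76 1982 [0.109 0.023] [0.164 0.242]
s7 0.16 162 [0.443 0.014] [0.62  0.101]
s7 0.2 500 [ 0.435 -0.006] [0.62  0.121]
s7 0.24 869 [ 0.434 -0.011] [0.62  0.126]
s7 0.28 485 [ 0.433 -0.002] [0.62  0.108]
s7 0.32 493 [0.425 0.023] [0.492 0.095]
s7 0.36 522 [0.427 0.023] [0.492 0.096]
s7 0.4 519 [0.1   0.025] [0.498 0.231]
s7 0.44 981 [0.1   0.012] [0.502 0.237]
s7 0.48 1814 [0.1   0.014] [0.503 0.239]
s7 0.52 1890 [0.1   0.016] [0.497 0.24 ]
s7 0.56 2035 [0.1   0.009] [0.503 0.24 ]
s7 0.6 2603 [0.101 0.01 ] [0.503 0.24 ]
s7 0.64 911 [0.36  0.009] [0.492 0.11 ]
```

```bash

python3 -m crank '[{"hand":0,"dp":[-2,0,0],"turn":[0,0.05,0]},{"hand":0,"dp":[-3,0,0],"turn":[0,0.1,0]},{"hand":0,"dp":[-3,0,0],"turn":[0,0.12,0]},{"hand":0,"dp":[-3,0,0],"turn":[0,0.14,0]},{"hand":0,"dp":[-2,0,0],"turn":[0,0.14,0]}]'
python3 -m crank '[{"hand":0,"dp":[0,-0.5,0],"turn":[0,0.14,0]},{"hand":0,"dp":[0,-0.5,0],"turn":[0,0.14,0]},{"hand":0,"dp":[0,-0.5,0],"turn":[0,0.14,0]},{"hand":0,"dp":[0,-0.5,0],"turn":[0,0.14,0]},{"hand":0,"dp":[0,0,0],"turn":[0,0.14,0]}]'
python3 -m crank '[{"hand":0,"dp":[0,0,0],"turn":[0,0.14,0]},{"hand":0,"dp":[0,0,0],"turn":[0,0.12,0]},{"hand":0,"dp":[0,0,0],"turn":[0,0.06,0]},{"hand":0,"dp":[0,0,0],"turn":[0,0,0]},{"hand":0,"dp":[0,0,0],"turn":[0,0,0]}]'
python3 go.py .6677 -.084 .20 .022
```

```text
time: 12.6
tcp_pos: [0.4333, -0.0715, 0.1753]
tool_rot: [0.615, 0.349, -0.349, -0.615]
force: [-0.2, 0.2, -0.0]
opening: 0.0856
time: 13.1
tcp_pos: [0.4338, -0.0701, 0.1959]
tool_rot: [0.697, 0.118, -0.117, -0.697]
force: [-0.8, 0.4, 0.4]
opening: 0.0853
time: 13.6
tcp_pos: [0.4331, -0.0697, 0.1952]
tool_rot: [-0.707, -0.007, 0.008, 0.707]
force: [-0.1, 0.5, -0.6]
opening: 0.0854
t 13.6 tcp [ 0.4331 -0.0697  0.1952] yaw 0.0215 F [-0.15  0.54 -0.56] open 0.0854 q [-0.343  0.071 -0.364  1.136 -0.     1.206]
dp cm tool [23.42 -0.49 -1.93] turn [-0.0002 -0.0005 -0.0008]
dp if turned [23.42 -0.48 -1.94]
```

```bash

python3 -m crank '[{"hand":0,"dp":[1,0,-1],"turn":[0,0,0]},{"hand":0,"dp":[2,0,-0.9],"turn":[0,0,0]},{"hand":0,"dp":[2.5,0,0],"turn":[0,0,0]},{"hand":0,"dp":[2.5,0,0],"turn":[0,0,0]},{"hand":0,"dp":[2.5,0,0],"turn":[0,0,0]}]' 80
python3 -m crank '[{"hand":0,"dp":[2.5,0,0],"turn":[0,0,0]},{"hand":0,"dp":[2.5,0,0],"turn":[0,0,0]},{"hand":0,"dp":[2.5,0,0],"turn":[0,0,0]},{"hand":0,"dp":[2.5,0,0],"turn":[0,0,0]},{"hand":0,"dp":[2,0,0],"turn":[0,0,0]}]'
python3 -m crank '[{"hand":0,"dp":[0.9,0,0],"turn":[0,0,0]},{"hand":0,"dp":[0,0,0],"turn":[0,0,0]},{"hand":0,"dp":[0,0,0],"turn":[0,0,0]},{"hand":0,"dp":[0,0,0],"turn":[0,0,0]},{"hand":0,"dp":[0,0,0],"turn":[0,0,0]}]'
python3 go.py .6677 -.084 .12 .022
python3 - <<'E'
from h import *
cap('scene','s8')
cap('top','t8')
a=cv2.imread('pics/t8.png')[110:280,220:400]; b=cv2.imread('pics/s8.png')[150:320,230:410]
cv2.imwrite('pics/m8.png',np.hstack([cv2.resize(x,(400,380),interpolation=2) for x in(a,b)]))
E
```

```text
time: 14.1
tcp_pos: [0.5401, -0.0874, 0.195]
tool_rot: [0.707, 0.007, -0.007, -0.707]
force: [-0.1, -0.5, 0.4]
opening: 0.0856
time: 14.6
tcp_pos: [0.6603, -0.0849, 0.1944]
tool_rot: [0.707, 0.007, -0.007, -0.707]
force: [-0.4, 0.2, 0.1]
opening: 0.0852
time: 15.1
tcp_pos: [0.6664, -0.084, 0.1956]
tool_rot: [-0.707, -0.007, 0.007, 0.707]
force: [0.0, 0.2, 0.7]
opening: 0.0853
t 15.1 tcp [ 0.6664 -0.084   0.1956] yaw 0.0198 F [0.01 0.23 0.72] open 0.0853 q [-0.245  0.52   0.252  1.304 -0.     1.306]
dp cm tool [ 0.13  7.56 -0.  ] turn [-0.0002 -0.0022 -0.0009]
dp if turned [ 0.13  7.56 -0.  ]
```

View pics/m8.png

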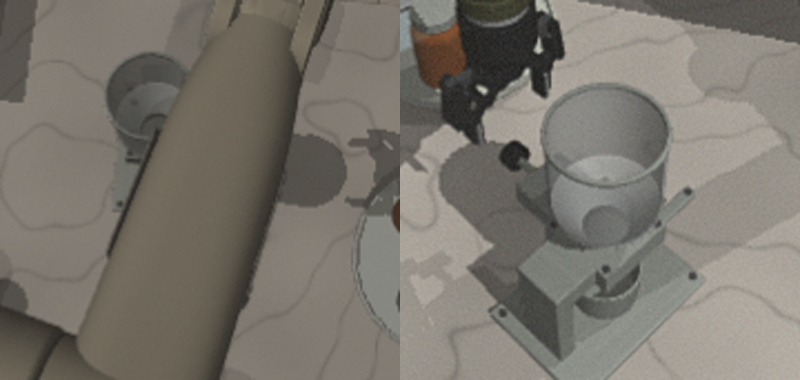

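```bash

python3 -m crank '[{"hand":0,"dp":[0.1,1.5,0],"turn":[0,0,0]},{"hand":0,"dp":[0,1.5,0],"turn":[0,0,0]},{"hand":0,"dp":[0,1.5,0],"turn":[0,0,0]},{"hand":0,"dp":[0,0.5,0],"turn":[0,0,0]},{"hand":0,"dp":[0,0.5,0],"turn":[0,0,0]}]'
python3 go.py .6677 -.084 .12 .022
python3 - <<'E'
from h import *
c=cap('scene','s9')
b=cv2.resize(c['frame'][:,:,::-1],None,fx=5,fy=5,interpolation=2)
q=proj(c,[[.6677,-.084,.133],[.6677+.0020,-.084+.0,.133]])
for p in q[:1]: cv2.circle(b,tuple(((p+.5)*5).astype(int)),4,(0,0,255),-1)
cv2.imwrite('pics/m9.png',b[170*5:280*5,235*5:365*5])
E
```

```text
time: 15.7
tcp_pos: [0.6678, -0.0838, 0.1401]
tool_rot: [-0.707, -0.007, 0.007, 0.707]
force: [-0.0, -0.3, -0.1]
opening: 0.0855
t 15.7 tcp [ 0.6678 -0.0838  0.1401] yaw 0.02 F [-0.05 -0.27 -0.13] open 0.0855 q [-0.244  0.545  0.156  1.183  0.     1.307]
dp cm tool [-0.01  2.01 -0.02] turn [-0.0003 -0.002  -0.0011]
dp if turned [-0.01  2.01 -0.02]
```

View pics/m9.png

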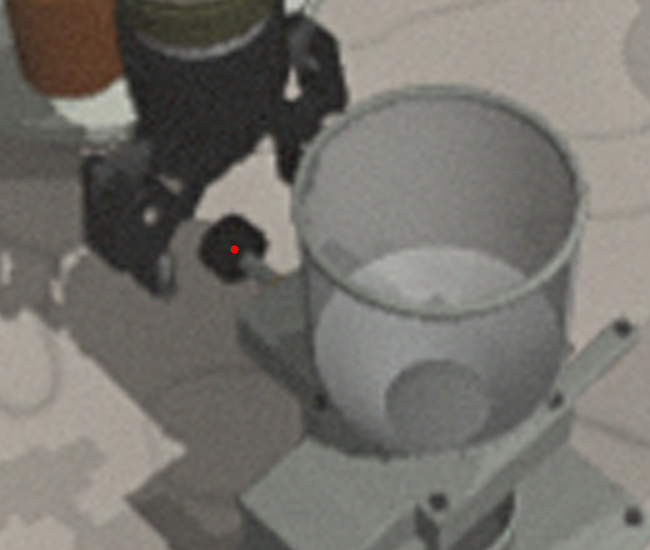

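```bash

python3 -m crank '[{"hand":0,"dp":[0,1,0],"turn":[0,0,0]},{"hand":0,"dp":[0,1,0],"turn":[0,0,0]},{"hand":0,"dp":[0,0,0],"turn":[0,0,0]},{"hand":0.3,"dp":[0,0,0],"turn":[0,0,0]},{"hand":0.5,"dp":[0,0,0],"turn":[0,0,0]}]' 80
python3 -m crank '[{"hand":0.8,"dp":[0,0,0],"turn":[0,0,0]},{"hand":1,"dp":[0,0,0],"turn":[0,0,0]},{"hand":1,"dp":[0,0,0],"turn":[0,0,0]},{"hand":1,"dp":[0,0,0],"turn":[0,0,0]},{"hand":1,"dp":[0,0,0],"turn":[0,0,0]}]'
python3 go.py .6677 -.084 .12 .022
python3 - <<'E'
from h import *
c=cap('scene','s10')
b=cv2.resize(c['frame'][:,:,::-1],None,fx=5,fy=5,interpolation=2)
cv2.imwrite('pics/m10.png',b[170*5:280*5,235*5:365*5])
E
```

```text
time: 16.25
tcp_pos: [0.6683, -0.0839, 0.1204]
tool_rot: [-0.707, -0.007, 0.007, 0.707]
force: [0.8, 0.3, 0.1]
opening: 0.059
time: 16.75
tcp_pos: [0.6668, -0.084, 0.1211]
tool_rot: [0.707, 0.006, -0.008, -0.707]
force: [-4.3, -0.5, 5.3]
opening: 0.0303
t 16.75 tcp [ 0.6668 -0.084   0.1211] yaw 0.0196 F [-4.26 -0.52  5.31] open 0.0303 q [-2.440e-01  5.550e-01  1.250e-01  1.143e+00 -1.000e-03  1.307e+00]
dp cm tool [ 0.09  0.11 -0.01] turn [ 0.0002 -0.0024 -0.0027]
dp if turned [ 0.09  0.11 -0.01]
```

View pics/m10.png

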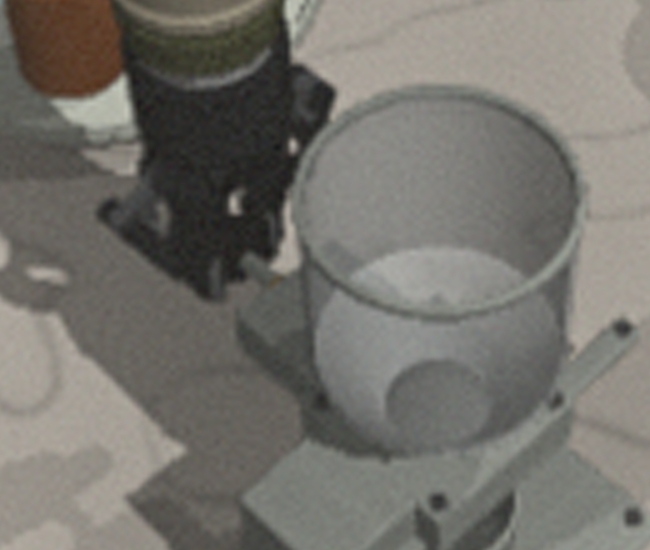

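```bash

python3 -m crank '[{"hand":1,"dp":[0,0,-0.2],"turn":[0,0,0]},{"hand":1,"dp":[0,0,-0.3],"turn":[0,0,0]},{"hand":1,"dp":[0,0,-0.4],"turn":[0,0,0]},{"hand":1,"dp":[0,0,-0.4],"turn":[0,0,0]},{"hand":1,"dp":[0,0,-0.4],"turn":[0,0,0]}]' 100
python3 -m crank '[{"hand":1,"dp":[0,0,-0.4],"turn":[0,0,0]},{"hand":1,"dp":[0,0,-0.2],"turn":[0,0,0]},{"hand":1,"dp":[0,0,-0.1],"turn":[0,0,0]},{"hand":1,"dp":[0,0,0],"turn":[0,0,0]},{"hand":1,"dp":[0,0,0],"turn":[0,0,0]}]'
python3 go.py .6672 -.108 .12 .022
python3 - <<'E'
from h import *
c=cap('scene','s11')
b=cv2.resize(c['frame'][:,:,::-1],None,fx=5,fy=5,interpolation=2)
cv2.imwrite('pics/m11.png',b[170*5:280*5,235*5:365*5])
E
```

```text
time: 17.3
tcp_pos: [0.667, -0.0991, 0.1211]
tool_rot: [-0.706, -0.006, 0.008, 0.708]
force: [-4.7, 7.0, 6.8]
opening: 0.0296
time: 17.8
tcp_pos: [0.667, -0.1056, 0.1211]
tool_rot: [-0.706, -0.006, 0.008, 0.708]
force: [-5.6, 6.6, 6.5]
opening: 0.0294
t 17.8 tcp [ 0.667  -0.1056  0.1211] yaw 0.0209 F [-5.56  6.6   6.47] open 0.0294 q [-0.277  0.562  0.137  1.15   0.003  1.273]
dp cm tool [ 0.01  0.11 -0.24] turn [-0.0039 -0.0012 -0.0029]
dp if turned [ 0.01  0.11 -0.24]
```

View pics/m11.png

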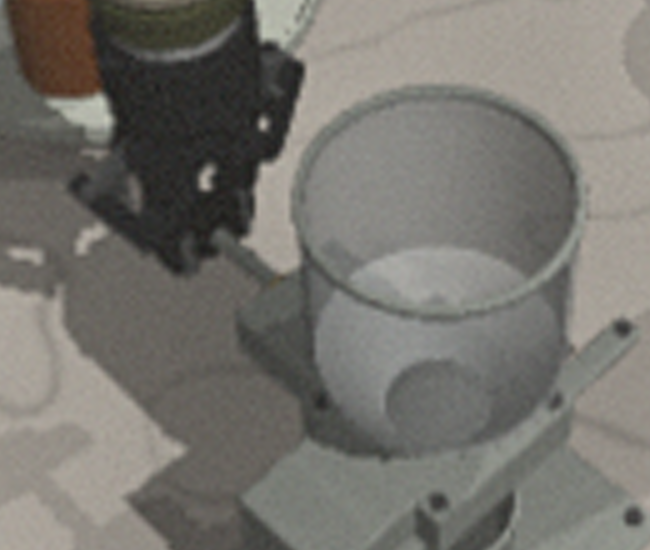

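```bash

python3 -m crank '[{"hand":1,"dp":[0,0,-0.1],"turn":[0,0,0]},{"hand":1,"dp":[0,0,-0.15],"turn":[0,0,0]},{"hand":1,"dp":[0,0,0],"turn":[0,0,0]},{"hand":1,"dp":[0,0,0],"turn":[0,0,0]},{"hand":1,"dp":[0,0,0],"turn":[0,0,0]}]'
for i in 1 2 3; do python3 -m crank '[{"hand":1,"dp":[0,0,0],"turn":[0,0,0]},{"hand":1,"dp":[0,0,0],"turn":[0,0,0]},{"hand":1,"dp":[0,0,0],"turn":[0,0,0]},{"hand":1,"dp":[0,0,0],"turn":[0,0,0]},{"hand":1,"dp":[0,0,0],"turn":[0,0,0]}]'; done
python3 - <<'E'
from h import *
from fit import circ
F=[]
c=cap('scene','s12')
for i in range(6):
    t=cap('top','t12'); F.append(manip.read_state()['force'])
print(np.mean(F,0),np.std(F,0),manip.read_state()['tcp_pos'].round(4))
W=cloud(c);X,Y,Z=W[...,0],W[...,1],W[...,2]
m=(X>.6)&(X<.73)&(Y>.0)&(Y<.12)&(Z>.058)&(Z<.072);P=W[m]
print(circ(P[:,:2],.0415))
b=cv2.resize(c['frame'][:,:,::-1],None,fx=8,fy=8,interpolation=2)
M=R.from_euler('z',.02)
for g,col in ((0.019,(255,0,0)),(.024,(0,255,0)),(.029,(0,0,255))):
    q=proj(c,M.apply([[0,-.135-g,.133]])+[.6668,.0612,0])[0]; cv2.circle(b,tuple(((q+.5)*8).astype(int)),3,col,-1)
q=proj(c,M.apply([[0,-.105,.133]])+[.6668,.0612,0])[0]; cv2.circle(b,tuple(((q+.5)*8).astype(int)),3,(255,255,0),-1)
cv2.imwrite('pics/m12.png',b[195*8:255*8,240*8:320*8])
im=cv2.imread('pics/t12.png');cv2.imwrite('pics/m12t.png',im)
E
```

```text
time: 18.35
tcp_pos: [0.667, -0.1078, 0.1211]
tool_rot: [-0.706, -0.006, 0.009, 0.709]
force: [-4.8, 6.4, 7.8]
opening: 0.0297
time: 18.85
tcp_pos: [0.6671, -0.1078, 0.1211]
tool_rot: [-0.706, -0.006, 0.009, 0.709]
force: [-5.5, 7.3, 8.1]
opening: 0.0296
time: 19.35
tcp_pos: [0.6671, -0.1078, 0.1211]
tool_rot: [-0.706, -0.006, 0.009, 0.709]
force: [-5.1, 7.6, 7.4]
opening: 0.0295
time: 19.85
tcp_pos: [0.6671, -0.1078, 0.1211]
tool_rot: [-0.706, -0.006, 0.009, 0.709]
force: [-5.1, 7.4, 7.1]
opening: 0.0293
[-5.78556585  7.24478528  7.48574918] [0.47802914 0.31378485 0.62339274] [ 0.667  -0.1078  0.1211]
(array([0.66732165, 0.05904112]), np.float64(0.0008050154053448472))
```

View pics/m12.png

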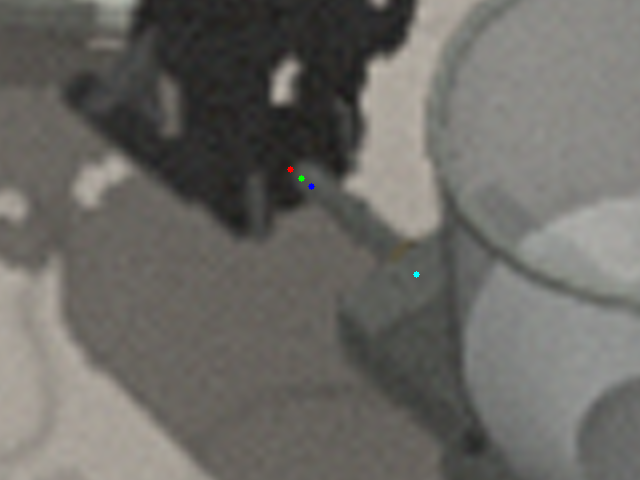

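View pics/s12.png

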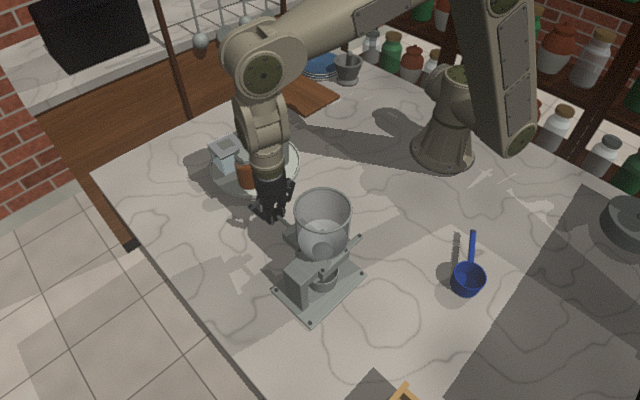

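```bash
python3 - <<'E'
from h import *
print(manip.read_state()['time'],finish_job()); s=manip.read_state(); print(s['time'],s['tcp_pos'],s['force'],s['opening'])
E
```

```text
the job is handed in; nothing more can be done
20.2 None
the job is handed in; nothing more can be done
```

I stood the steel cup on the foot plate under the spout and let go of it. Then I gripped the knob, pulled the gate to about half travel and handed the job in at 20.2 s while still holding it. No verdict is given.

**Cup:** After release and again with the gate open, it measured about 2 mm from the spout's axis in the scene camera, and it had not moved.

**Gate:** The tool moved 23.8 mm, with a steady pull of about 7.2 N along y and no creep over 1.5 s. In the image the end of the rod suggests roughly 24 to 26 mm. The pull is slightly under the stated 8 N at half travel, which would fit about 20 to 24 mm. All of these lie within the allowed 19 to 29 mm.

**Disagreements and gaps:**
- **Camera offset:** The two cameras differed by about 4 mm in x. I worked from distances between things, on which they agreed, and the gripped handle put the robot's frame midway between the two.
- **Hopper yaw:** It came out between 0.016 and 0.031 rad depending on the camera. I used about 0.02.
- **Sideways load on the knob:** About 6 to 7 N in x and z remained on the tool while holding, probably from slightly off-centre gripping. It was steady.
- **Lazy susan:** I never moved the tool near it, and it looked undisturbed in the last picture, but I did not measure it.

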